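# Prop up and lock a gas test tube into a push-fit fitting

## Robot

A 6-joint arm with a two-finger parallel gripper is mounted at the origin on the work surface. World frame = base frame: x ahead of the robot, y to its left, z up, the work surface at z = 0. Lengths are in mm, angles in rad, forces in N, time in s.
With the tool pointing down it reaches from about 300 to 775 mm from the base axis. Payload 14.6 kg.
Tool frame: the origin (TCP) lies on the front face of the gripper's body, between the roots of the fingers; the fingertips stand 97 mm ahead of it and the grasp point (between the pads) lies 78 mm ahead of it; z points along the fingers, y is the line along which they close (so a half turn about z gives the same grasp; the last joint's range is limited). The gripper opens to 94 mm and grips with 3 to 60 N. Pads are 16 mm wide; open, the fingers measure 119 mm over their backs; the gripper's body (75 mm by 177 mm) begins 78 mm behind the grasp point.
Start: joints at [1.099, 0.3, 1.521, -0, 1.321, -0.067], TCP at [216.606, 505.541, 302.646] pointing down, gripper open.
Joint ranges: [-3.03, 3.03], [-0.79, 2.21], [0.23, 2.52], [-1.04, 4.18], [0, 3.07], [-2.55, 2.55]. Speed limits (rad/s): [2.22, 2.22, 2.57, 3.14, 3.14, 3.14].

## Interface

Orientations are given as [roll, pitch, yaw] about the fixed x, y, z axes, in that order (R = Rz(yaw) Ry(pitch) Rx(roll)).
In Python, from cell import * gives the robot as it stands.
- The arm moves only by the tool carry_out, never from a script. Its arguments are lists of equal length, an entry for each row: "slide": the shift along the world's x, y, z scaled (see below), a list of three; "dr": the turn, a rotation vector about the world's x, y, z scaled (see below), a list of three; "gripper": the opening in per cent of the stroke, from 0 (shut) to 100 (fully open). A call has 1 to 10 rows; each row is the pose to reach, as a shift and turn from the pose commanded when the call began, turning the shorter way round; what a row does not reach only later rows make up. The controller multiplies each number of a shift by 0.25 m and each number of a turn by 360 degrees. A row lasts 1/12 s, in which the tool goes at most 41.7 mm and 7.16 degrees, less where a joint would pass 70% of its speed; a pose out of reach is approached as far as the arm can. A call with a number of a shift or a turn outside -1 to 1 is refused whole. A call with a gripper value outside its range is refused whole. The fingers move at their own pace and stop on an object; "newtons" is the grip in N (left out, the last holds). Time passes only in rows, so rows that repeat a pose let the fingers close. It gives the time, the measured TCP pose, the force, the opening and the grip force at its end, in the units of the state.
- read_state(): the state, without advancing time (a new reading comes with each control period).
- camera(name): name is "scene" or "top"; returns the picture (400x640x3 uint8, red, green, blue); there is no depth.
- camera_model(name): a dict with "vfov" (degrees; the focal length in pixels is half the picture's height over the tangent of half this angle, whatever the lens; pixels are square), "cx", "cy" (the principal point, pixels), "k1" (the pictures are not rectified: a ray, as slopes to the right and down, at radius r is drawn at 1 + k1 r^2 times it, then the intrinsics apply), "R" (3x3) and "t" (3): a world point X has camera coordinates R X + t. Camera axes: x right, y down, z forward; pixel columns grow to the right and rows downward; lengths in mm; the calibration is good to about 2 mm. A picture is of the moment at which its call begins. camera_model takes no time and is no camera call.
- sign_off(): hands the job in; it is judged then, once.
The state is a dict: "clock": time; "joints": joint angles; "qd": joint speeds; "effort": joint torques, N m; "eef_pos": TCP position; "eef_rot": TCP orientation; "wrist_force": force on the tool from outside, world axes, zero at the start; "moment": the same for the moment, N m; "finger_gap": finger opening in mm; "finger_force": force on a finger pad.
Only numpy, scipy, OpenCV 4.12 (cv2) and the standard library are available. Lean on these libraries where they do the work, as an engineer would, in place of code of your own. Each camera call takes 0.05 s, during which the arm holds its last target. There are 200 camera calls.

## Task

First raise the ratchet prop to its fifth notch, where the red band on its column just shows above the yellow sleeve and the fork floor sits right under the line of the fitting (it cannot be lowered again). Then fetch the red-handled test tube, push it straight through the fork into the brass push-fit fitting until its collar is home and both orange tabs have snapped back in, and let go so that it stays locked and lying in the fork. Do not knock the other things on the bench about.

Things in the scene. Friction and masses are not known exactly. Their poses are not given: they have to be found in the camera images.
- fixture: Fixed dark steel base plate (x -45 to 155, y -90 to 90, 12 mm thick) carrying a yellow prop stand and a blue vise, whose jaws hold an aluminium bracket with the push-fit fitting. Origin on the bench directly below the middle of the prop's fork. Its x axis is level and runs from the prop towards the fitting: the direction in which the tube is pushed. z up.
- port (a point): Centre of the fitting's mouth, front face of its blue ring (38 mm across): 69 mm along the fixture's x, 175 mm above the bench; axes as the fixture. The bore runs level along +x: 20 mm wide, 40 mm to full depth. From 28 mm depth a sprung valve pushes back (2.5 to 5 N) and throws the tube out unless locked. Pushing home takes 8 to 12 N in all.
- seat (a point): Point on the bore's axis 40 mm behind the mouth, hidden inside the fitting: where the tube's nose tip is when fully home (once locked it springs back about 2 mm from here).
- vise (a point): Top of the vise jaws, in the middle, 107 mm along the fixture's x, 135 mm above the bench; axes as the fixture. Jaws 70 mm wide in x; vise y -65 to 115 with its screw and handle bar (bar 106 mm long in x, 85 mm above the bench). The bracket plate stands 2 mm nearer the prop, 64 mm wide, up to 205 mm above the bench.
- sleeve (a point): Centre of the top of the prop's yellow sleeve (32 x 32 mm), 87 mm above the bench, directly below the fork. A black knurled pawl knob, 24 mm across, sticks out of it on the fixture's +y side to 36 mm from the axis, 19 mm below this point; leave it alone.
- prop (a joint): Height of the ratchet column above its lowest notch, m. A notch every 0.010: it rests at 0, 0.01, ... 0.06; the fifth notch is 0.05. It starts on notch 0 to 3, lifts with a click at each notch (4 N of weight plus up to 3 N at a click), drops back to the last notch passed and cannot go down past it.
- fork (a point): Middle of the fork's floor on top of the ratchet column; moves with it (115 mm above the bench at notch 0, 165 at notch five). Dark steel; open along the fixture's x: inner width 26 mm across y, walls 12 mm high. Its head is one block 36 mm wide in y, 24 mm long in x, from 22 mm below this point to 12 above: grip it across y to lift.
- tube: Loose rigid test tube, 181 mm long, about 0.3 kg, lying on the bench. Origin on its underside below the handle's front edge; its axis is its x axis, nose to +x, 14 mm above the underside. Red square handle 28 x 28 mm, x -50 to 0; steel shaft 18 mm across, x 0 to 85; brass collar 28 mm across, x 85 to 91; then the plug. Centre of mass about 3 mm ahead of the origin.
- tube_nose (a point): Tip of the tube's nose, on its axis, 131 mm ahead of the body's origin. The plug, 40 mm from collar to tip, is 18 mm across, tapering to 10 mm over the last 8 mm, with a locking groove 8 mm wide and 12 mm across, 10 to 18 mm behind the tip. Fully home, the collar touches the blue ring.
- tube_handle (a point): Centre of the tube's red handle, on its axis, 25 mm behind the handle's front edge.
- tab_a (a joint): Orange sprung locking tab on the +y side of the fitting, 26 mm behind its mouth: 0 when snapped in, about 0.0025 m while the tube holds it out. Nothing needs to touch it.
- tab_b (a joint): The same on the -y side.
- standoff_a: Brass hex standoff standing upright, 26 mm across flats, 80 mm high with its stud; origin at the centre of its underside. Stands close beside the tube. Leave it alone.
- standoff_b: Another standoff like it, beside the fixture. Leave it alone.
- lens: Amber glass indicator lens, a dome 68 mm across and 47 mm high, beside the fixture; origin at the centre of its underside. Leave it alone.
- strip: Grey plastic terminal strip, 120 x 30 x 30 mm, lying beside the tube; origin at the centre of its underside, long side along its x. Leave it alone.
Mind the look-alikes: they are no part of the job. Several things look just like the tube: the one meant starts farthest from the robot's base.

How it is judged:
By the outcome, as a careful person would: the job done as asked, in the order asked, and still so for the second after the job is handed in, with the robot touching nothing.
It also fails if it takes over 66 s, if anything falls off the work surface, if the arm or the gripper's body presses on something with over 40 N, if the wrist force passes 120 N, or if a joint passes its speed limit or range.

## Working session

There is one attempt and no reset: what is moved stays moved. The work goes in short steps, Python scripts to look and compute and a tool call to move; the robot and the scene stay as the last step left them, time stands still between calls to the robot, and variables do not carry over. Pictures are saved under pics/ and viewed, at most 10 in all, crops included, and the job is handed in when it is done.

Besides the shell and the picture viewer there is one more tool, called after "Request:" as name(argument=value, ...), one argument or row to a line, values as JSON. carry_out: Moves the arm, as the interface text tells. Its arguments: {"type":"object","properties":{"slide":{"type":"array","items":{"type":"array","items":{"type":"number","minimum":-1,"maximum":1}}},"dr":{"type":"array","items":{"type":"array","items":{"type":"number","minimum":-1,"maximum":1}}},"gripper":{"type":"array","items":{"type":"number"}},"newtons":{"type":"number"}},"required":["slide","dr","gripper"]}

```bash
mkdir -p pics; ls
python3 - <<'E'
from cell import *
import cv2
for n in ("scene","top"):
    im=camera(n); cv2.imwrite(f"pics/{n}0.png",im[:,:,::-1]); m=camera_model(n); print(n,m)
print(read_state())
E
```

```text
pics
scene {'vfov': 43.35687857053297, 'cx': 317.17368609844925, 'cy': 207.13839543822974, 'k1': -0.10817542061598896, 'R': array([[ 0.69534668,  0.71844963,  0.0179756 ],
       [ 0.47723201, -0.44289545, -0.75900805],
       [-0.53734774,  0.53635227, -0.65083304]]), 't': array([-254.4631552 , -163.3399466 , 1641.89741731])}
top {'vfov': 53.19323254155254, 'cx': 311.51604632750593, 'cy': 199.11959467157175, 'k1': -0.017706223260527915, 'R': array([[-1.44472444e-02, -9.99895298e-01, -8.18304979e-04],
       [-9.97360604e-01,  1.44688507e-02, -7.11510875e-02],
       [ 7.11554778e-02, -2.11792005e-04, -9.97465214e-01]]), 't': array([-83.56606433, 474.31142175, 927.61729777])}
{'clock': 0.1, 'joints': array([ 1.09945092e+00,  3.00427637e-01,  1.52150453e+00, -4.00352238e-05,
        1.32072312e+00, -6.65946337e-02]), 'qd': array([ 0.00058635, -0.00135292, -0.0017839 , -0.00025765,  0.00095731,
        0.00168927]), 'effort': array([-1.30137363e-03, -5.32646263e+01, -3.53285658e+01,  7.08379224e-02,
        2.34434847e-02, -7.28675991e-05]), 'eef_pos': array([216.52957   , 505.43809592, 302.14250669]), 'eef_rot': array([-3.14052980e+00, -3.20199377e-05,  2.73685179e+00]), 'wrist_force': array([ 0.38662624, -0.09065764, -0.6120284 ]), 'moment': array([ 0.0141366 , -0.00230311,  0.02216988]), 'finger_force': 0.0, 'finger_gap': 93.9494382825401}
```

View pics/scene0.png

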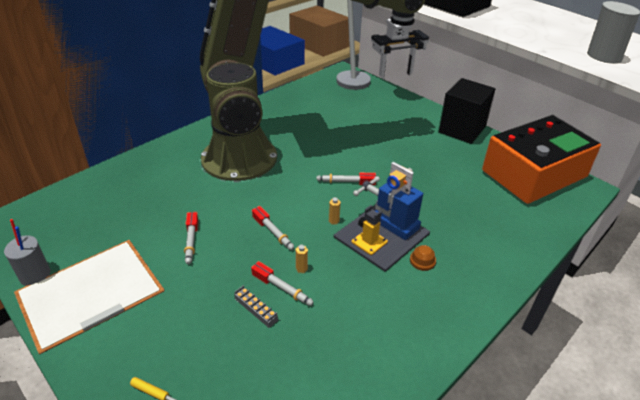

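View pics/top0.png

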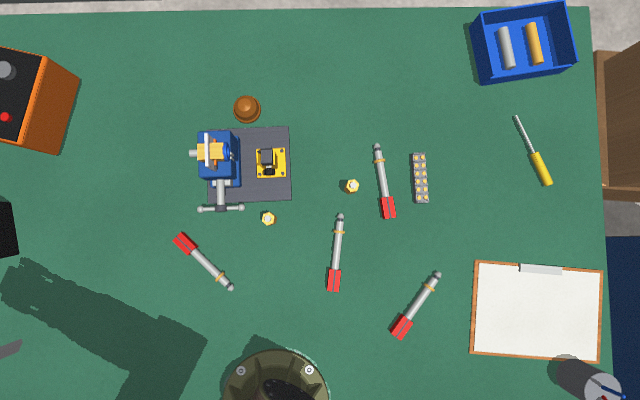

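Four look-alike tubes show in the top view, with handles at (388,207), (334,280), (402,327) and (184,242). The base is near (275,390). The one at (388,207)→(377,147) is farthest from it and lies between the strip and a standoff, so it fits the description. I'll confirm this in a crop.

```bash
cat > h.py <<'E'
from cell import *
import numpy as np, cv2
def K(m): f=200/np.tan(np.radians(m["vfov"]/2)); return f
def ray(n,uv):
    m=camera_model(n); f=K(m); d=(np.array(uv,float)-[m["cx"],m["cy"]])/f
    p=d.copy()
    for _ in range(20): p=d/(1+m["k1"]*(p@p))
    R=np.array(m["R"]); t=np.array(m["t"])
    v=R.T@np.array([p[0],p[1],1]); return -R.T@t, v/np.linalg.norm(v)
def onz(n,uv,z):
    c,v=ray(n,uv); return c+v*(z-c[2])/v[2]
def tri(uvs,uvt):
    (a,u),(b,v)=ray("scene",uvs),ray("top",uvt)
    s=np.linalg.lstsq(np.c_[u,-v],b-a,rcond=None)[0]
    P,Q=a+s[0]*u,b+s[1]*v; return (P+Q)/2,np.linalg.norm(P-Q)
def proj(n,X):
    m=camera_model(n); c=np.array(m["R"])@X+m["t"]; p=c[:2]/c[2]
    return p*(1+m["k1"]*(p@p))*K(m)+[m["cx"],m["cy"]]
E
python3 - <<'E'
from h import *
im=cv2.imread("pics/top0.png"); hsv=cv2.cvtColor(im,cv2.COLOR_BGR2HSV)
# handles
m=((hsv[...,0]<6)|(hsv[...,0]>174))&(hsv[...,1]>150)&(hsv[...,2]>100)
m=m.astype(np.uint8)
n,l,s,c=cv2.connectedComponentsWithStats(m)
for i in range(1,n):
    if s[i,4]>80:
        P=onz("top",c[i],20); print("red",c[i].round(1),s[i,4],P.round(1),np.hypot(*P[:2]).round())
# tube silhouette: non-green in ROI
roi=np.zeros(im.shape[:2],np.uint8); roi[138:225,366:404]=1
nb=((hsv[...,1]<90)|(hsv[...,0]<40)|(hsv[...,0]>100)).astype(np.uint8)&roi
nn,l,s,c=cv2.connectedComponentsWithStats(nb); k=1+np.argmax(s[1:,4])
pts=np.argwhere(l==k)[:,::-1].astype(np.float32); print(s[k],cv2.minAreaRect(pts))
# base plate
pl=((hsv[...,2]<110)&(hsv[...,1]<70)).astype(np.uint8); pl[:, :190]=0; pl[:,300:]=0; pl[:115]=0; pl[215:]=0
nn,l,s,c=cv2.connectedComponentsWithStats(pl); k=1+np.argmax(s[1:,4]); print("plate",s[k])
q=np.argwhere(l==k)[:,::-1].astype(np.float32)
for uv in cv2.boxPoints(cv2.minAreaRect(q)): print(uv, onz("top",uv,12).round(1))
cv2.imwrite("pics/crop1.png",cv2.resize(im[95:235,185:440],None,fx=3.1,fy=3.1,interpolation=cv2.INTER_CUBIC))
E
```

```text
red [  5.3 116.6] 90 [683.8 648.1  20. ] 942.0
red [391.8 206.6] 99 [ 452.5 -279.1   20. ] 532.0
red [384.9 208. ] 106 [ 449.3 -262.9   20. ] 521.0
red [186.5 240.8] 128 [379.2 204.   20. ] 431.0
red [181.1 246.1] 104 [367.  216.7  20. ] 426.0
red [330.  279.7] 110 [ 284.4 -130.8   20. ] 313.0
red [337.1 280.5] 112 [ 282.3 -147.1   20. ] 318.0
red [398.6 325.6] 125 [ 177.1 -287.4   20. ] 338.0
red [404.8 330. ] 105 [ 166.9 -301.4   20. ] 345.0
[373 142  24  78 785] ((382.3999938964844, 180.20001220703125), (77.45740509033203, 14.48972225189209), 79.69515228271484)
plate [210 202  22  10  77]
[210.00002 206.00003] [460.5 151.1  12. ]
[230.60167 200.50626] [472.9 102.   12. ]
[232.77596 208.65979] [453.4  96.9  12. ]
[212.1743  214.15356] [441.  145.8  12. ]
```

View pics/crop1.png

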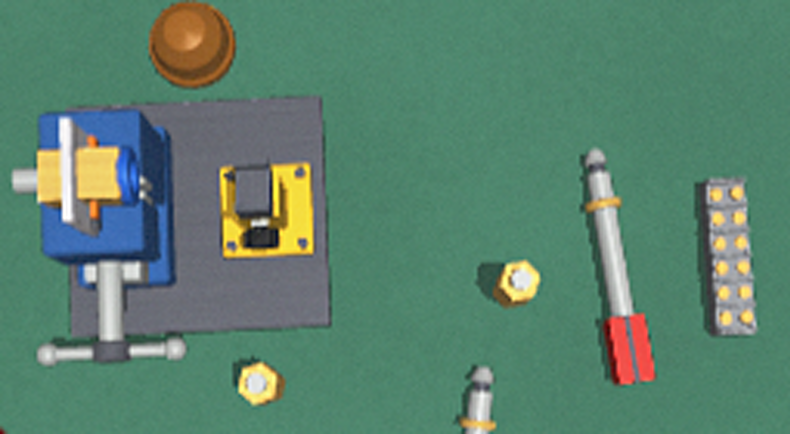

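The crop confirms it: the target tube has its nose at (377,145), collar at (379,160) and handle at (388,207). It lies between standoff_a at (352,186) and the strip at (420,178). The fixture's x axis runs left in the image, roughly world +y.

Run:
```python
from h import *
im=cv2.imread("pics/top0.png"); hsv=cv2.cvtColor(im,cv2.COLOR_BGR2HSV).astype(int)
print("cams",ray("top",(0,0))[0].round(),ray("scene",(0,0))[0].round(), "hsv green",hsv[110,330],"plate",hsv[190,280],hsv[140,280])
green=(abs(hsv[...,0]-hsv[110,330,0])<15)&(hsv[...,1]>60)
# right edge
R=[(np.where(~green[r,270:310])[0].max()+270.5,r) for r in range(132,196)]
B=[(c,np.where(~green[185:212,c])[0].max()+185.5) for c in list(range(248,258))+list(range(277,287))]
T=[(c,np.where(~green[118:140,c])[0].min()+118-.5) for c in range(262,286)]
L=[(np.where(~green[r,195:230])[0].min()+195-.5,r) for r in (188,190,192,194,196,198,200)]
def line(px,z):
    P=np.array([onz("top",p,z)[:2] for p in px],np.float32)
    vx,vy,x,y=cv2.fitLine(P,cv2.DIST_HUBER,0,.01,.01).ravel(); return (np.array([x,y]),np.array([vx,vy]))
for n,px,z in(("R",R,0),("B",B,0),("T",T,12),("L",L,12)):
    p,d=line(px,z); print(n,p.round(1),d.round(4))
# tube mid line at z=14: row wise centre
C=[]
for r in range(150,217):
    c=np.where(~green[r,364:404])[0]+364
    if len(c)>2: C.append(((c.min()+c.max())/2,r,len(c),c.min(),c.max()))
print([tuple(map(float,x)) for x in C[::4]])
p,d=line([(a,b) for a,b,*_ in C],14); print("tube",p,d)
rows=np.where(~green[135:228,374:380].all(1))[0]+135; print("nose rows",rows.min())
rows=np.where(~green[200:228,388])[0]+200; print("tail rows",rows.max())
s=cv2.imread("pics/scene0.png")
cv2.imwrite("pics/crop2.png",cv2.resize(s[150:270,325:445],None,fx=5,fy=5,interpolation=cv2.INTER_CUBIC))
```

```text
cams [406. -90. 959.] [1137. -770.  949.] hsv green [ 76 107 131] plate [117  21 123] [115  28 117]
R [584.9 -38.1] [0.9995 0.0307]
B [471.5  30.3] [ 0.0419 -0.9991]
T [651.4  -1.4] [ 0.0458 -0.999 ]
L [489.2 157.2] [1.     0.0042]
[(378.0, 150.0, 7.0, 375.0, 381.0), (377.5, 154.0, 8.0, 374.0, 381.0), (379.5, 158.0, 10.0, 375.0, 384.0), (378.5, 162.0, 10.0, 374.0, 383.0), (380.5, 166.0, 8.0, 377.0, 384.0), (380.5, 170.0, 8.0, 377.0, 384.0), (381.5, 174.0, 8.0, 378.0, 385.0), (382.5, 178.0, 8.0, 379.0, 386.0), (382.5, 182.0, 8.0, 379.0, 386.0), (383.5, 186.0, 8.0, 380.0, 387.0), (384.5, 190.0, 8.0, 381.0, 388.0), (385.0, 194.0, 7.0, 382.0, 388.0), (386.5, 198.0, 14.0, 380.0, 393.0), (386.5, 202.0, 14.0, 380.0, 393.0), (387.0, 206.0, 15.0, 380.0, 394.0), (388.0, 210.0, 15.0, 381.0, 395.0), (388.5, 214.0, 14.0, 382.0, 395.0)]
tube [ 506.8254 -261.6293] [0.98894536 0.14828035]
nose rows 143
tail rows 218
```

View pics/crop2.png

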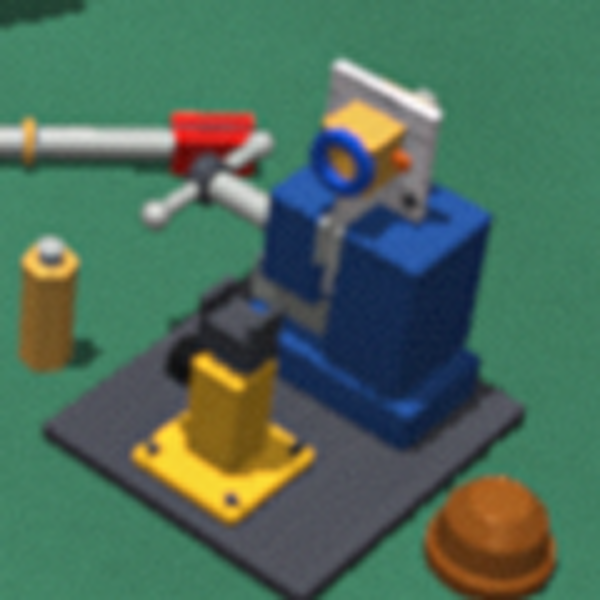

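The scene crop shows the fork low on its column, at notch 0 or 1. The ring centre is near scene (393,182) and the fork head near (373,215). I'll check the fixture pose by projecting known points.

```bash
cat >> h.py <<'E'
O=np.array([561.8,5.5,0]);U=np.array([-.04,.9992,0]);W=np.array([-.9992,-.04,0])
def fx(x,y,z): return O+U*x+W*y+np.array([0,0,z])
E
python3 - <<'E'
from h import *
p=np.array([506.8,-261.6]);d=np.array([.98895,.14828])
for uv,z in(((377,142.5),14),((388.7,218.5),0),((388.7,218.5),28)): print("tube end",onz("top",uv,z).round(1),((onz("top",uv,z)[:2]-p)@d).round(1))
for n,X in (("port",fx(69,0,175)),("sleeve",fx(0,0,87)),("fork0 top",fx(0,0,127)),("fork1 top",fx(0,0,137)),("fork2",fx(0,0,147)),("plate c",fx(-45,90,12)),("plate c2",fx(-45,-90,12))):
    t=proj("top",X);s=proj("scene",X)
    print(n,X.round(1),"topcrop",((t-[185,95])*3.1).round(),"scenecrop",((s-[325,150])*5).round())
for f in ("scene","top"):
    im=cv2.imread(f"pics/{f}0.png");h=cv2.cvtColor(im,cv2.COLOR_BGR2HSV)
    m=((h[...,0]>105)&(h[...,0]<125)&(h[...,1]>180)).astype(np.uint8)
    ys,xs=(slice(170,195),slice(385,402)) if f=="scene" else (slice(135,170),slice(220,232))
    q=np.argwhere(m[ys,xs])[:,::-1]+[xs.start,ys.start]; print(f,len(q),q.min(0),q.max(0),q.mean(0))
    cr=im[ys,xs];
E
```

```text
tube end [ 607.1 -249.4   14. ] 101.0
tube end [ 424.9 -275.     0. ] -82.9
tube end [ 424.4 -269.6   28. ] -82.7
port [559.   74.4 175. ] topcrop [133. 175.] scenecrop [339. 162.]
sleeve [561.8   5.5  87. ] topcrop [256. 193.] scenecrop [238. 357.]
fork0 top [561.8   5.5 127. ] topcrop [249. 183.] scenecrop [245. 298.]
fork1 top [561.8   5.5 137. ] topcrop [247. 180.] scenecrop [247. 282.]
fork2 [561.8   5.5 147. ] topcrop [246. 177.] scenecrop [248. 267.]
plate c [473.7 -43.1  12. ] topcrop [330. 323.] scenecrop [ 43. 420.]
plate c2 [653.5 -35.9  12. ] topcrop [319.  93.] scenecrop [307. 594.]
scene 127 [385 177] [401 194] [390.72440945 185.79527559]
top 91 [223 142] [231 162] [226.34065934 151.28571429]
```

Request:
carry_out(
  slide=[
    [0.2, -0.2, 0.24],
    [0.68, -1, 0.24],
    [0.68, -1, 0.24],
    [0.68, -1, 0.24],
    [0.68, -1, 0.24],
    [0.68, -1, 0.24],
    [0.68, -1, 0.24],
    [0.68, -1, 0.24],
    [0.68, -1, 0.24],
    [0.68, -1, 0.24],
  ],
  dr=[
    [0, 0, -0.1],
    [0, 0, -0.1],
    [0, 0, -0.1],
    [0, 0, -0.1],
    [0, 0, -0.1],
    [0, 0, -0.1],
    [0, 0, -0.1],
    [0, 0, -0.1],
    [0, 0, -0.1],
    [0, 0, -0.1],
  ],
  gripper=[100, 100, 100, 100, 100, 100, 100, 100, 100, 100],
)

```text
clock: 0.93
eef_pos: [387.0, 254.8, 362.6]
eef_rot: [-3.141, -0.0, 2.106]
wrist_force: [-0.4, -0.4, -0.2]
finger_gap: 94.0
finger_force: 0.0
```

Request:
carry_out(
  slide=[
    [0.7, -1, 0],
    [0.7, -1, 0],
    [0.7, -1, 0],
    [0.7, -1, 0],
    [0.7, -1, 0],
    [0.7, -1, 0],
    [0.7, -1, 0],
    [0.7, -1, 0],
    [0.7, -1, 0],
    [0.7, -1, 0],
  ],
  dr=[
    [0, 0, -0.0792],
    [0, 0, -0.0792],
    [0, 0, -0.0792],
    [0, 0, -0.0792],
    [0, 0, -0.0792],
    [0, 0, -0.0792],
    [0, 0, -0.0792],
    [0, 0, -0.0792],
    [0, 0, -0.0792],
    [0, 0, -0.0792],
  ],
  gripper=[100, 100, 100, 100, 100, 100, 100, 100, 100, 100],
)

```text
clock: 1.77
eef_pos: [561.5, 6.5, 361.9]
eef_rot: [-3.14, -0.0, 1.611]
wrist_force: [0.3, 0.8, -0.5]
finger_gap: 94.1
finger_force: 0.0
```

Request:
carry_out(
  slide=[
    [0, 0, -0.15],
    [0, 0, -0.3],
    [0, 0, -0.45],
    [0, 0, -0.6],
    [0, 0, -0.66],
    [0, 0, -0.69],
    [0, 0, -0.69],
    [0, 0, -0.69],
  ],
  dr=[
    [0, 0, 0],
    [0, 0, 0],
    [0, 0, 0],
    [0, 0, 0],
    [0, 0, 0],
    [0, 0, 0],
    [0, 0, 0],
    [0, 0, 0],
  ],
  gripper=[100, 100, 100, 100, 100, 100, 100, 100],
)

```text
clock: 2.43
eef_pos: [561.8, 6.6, 191.4]
eef_rot: [3.14, 0.0, 1.612]
wrist_force: [0.1, 0.4, 0.7]
finger_gap: 94.1
finger_force: 0.0
```

Request:
carry_out(
  slide=[
    [0, 0, 0],
    [0, 0, 0],
    [0, 0, 0],
    [0, 0, 0],
    [0, 0, 0],
    [0, 0, 0],
    [0, 0, 0],
    [0, 0, 0],
    [0, 0, 0],
    [0, 0, 0],
  ],
  dr=[
    [0, 0, 0],
    [0, 0, 0],
    [0, 0, 0],
    [0, 0, 0],
    [0, 0, 0],
    [0, 0, 0],
    [0, 0, 0],
    [0, 0, 0],
    [0, 0, 0],
    [0, 0, 0],
  ],
  gripper=[60, 45, 45, 45, 45, 42, 40, 38, 35, 30],
  newtons=30,
)

```text
clock: 3.27
eef_pos: [561.3, 5.5, 190.1]
eef_rot: [-3.141, -0.0, 1.611]
wrist_force: [-5.3, 0.3, 1.3]
finger_gap: 35.7
finger_force: 30.0
```

Run:
```python
from h import *
import itertools
for n in range(4):
    q=np.array([(proj("scene",fx(x,y,115+10*n+z))-[325,150])*5 for x,y,z in itertools.product((-12,12),(-18,18),(-22,12))])
    print(n,"corner bottom front(-12,-18,-22)",q[0].round(),"top rear",q[-1].round(),"top front",q[1].round(),"(12,-18)top/bot",q[5].round(),q[4].round(), "y range",q[:,1].min().round(),q[:,1].max().round())
im=cv2.imread("pics/scene0.png"); g=im.max(2)
print(g[200:228,362:384])
```

```text
0 corner bottom front(-12,-18,-22) [252. 376.] top rear [232. 270.] top front [258. 326.] (12,-18)top/bot [288. 303.] [281. 353.] y range 270.0 376.0
1 corner bottom front(-12,-18,-22) [253. 361.] top rear [234. 255.] top front [260. 310.] (12,-18)top/bot [290. 288.] [283. 339.] y range 255.0 361.0
2 corner bottom front(-12,-18,-22) [255. 347.] top rear [235. 240.] top front [262. 295.] (12,-18)top/bot [292. 273.] [285. 324.] y range 240.0 347.0
3 corner bottom front(-12,-18,-22) [257. 332.] top rear [237. 224.] top front [264. 279.] (12,-18)top/bot [294. 257.] [287. 309.] y range 224.0 332.0
[[129 130 131 134 133 132 128 130 129 129 129 132 126 127 122 100  82  76
   79  76  79  78]
 [130 130 129 132 132 129 133 128 130 128 130 129 128 124 109  93  81  78
   76  79  77  76]
 [130 130 133 132 131 132 132 133 131 132 128 131 128 120  95  80  79  76
   79  79  74  77]
 [130 130 131 131 133 133 133 133 131 132 130 129 118 104  85  83  76  77
   77  77  78  75]
 [132 135 132 132 135 135 132 128 124 125 126 116  98  84  84  79  77  75
   79  78  78  77]
 [131 132 136 129 129 131 126 116 1
[... 1404 characters left out ...]
0  40  40  38  36  35  35  34
   54  75  92 105]
 [ 38 100 171 209 197 139  77  49  45  44  45  43  45  39  40  37  48  55
   60  77  79  82]
 [ 45 128 216 252 247 202 145 100  63  45  44  45  40  39  36  57  90  97
   69  81  80  76]
 [ 37 104 180 230 244 242 219 188 132  75  48  44  43  38  61  91 118 111
   73  77  80  80]
 [ 33  91 136 169 205 235 245 243 203 146 105  78  64  77 102 118 122 101
   63  75  82  78]
 [ 41  95 129 137 150 181 218 240 240 220 191 143 114 119 123 118 113  99
   69  77  75  77]
 [ 57 104 132 135 132 138 159 195 228 244 240 197 144 127 121 114 113 103
   81  82  80  77]
 [ 80 116 136 133 134 130 132 143 176 211 228 195 138 112 110 113 110 102
   86  89  85  81]]
```

Request:
carry_out(
  slide=[
    [0, 0, 0.02],
    [0, 0, 0.04],
    [0, 0, 0.06],
    [0, 0, 0.08],
    [0, 0, 0.1],
    [0, 0, 0.12],
    [0, 0, 0.14],
    [0, 0, 0.16],
    [0, 0, 0.18],
    [0, 0, 0.19],
  ],
  dr=[
    [0, 0, 0],
    [0, 0, 0],
    [0, 0, 0],
    [0, 0, 0],
    [0, 0, 0],
    [0, 0, 0],
    [0, 0, 0],
    [0, 0, 0],
    [0, 0, 0],
    [0, 0, 0],
  ],
  gripper=[30, 30, 30, 30, 30, 30, 30, 30, 30, 30],
)

```text
clock: 4.1
eef_pos: [561.3, 5.5, 238.3]
eef_rot: [-3.141, 0.0, 1.611]
wrist_force: [-5.9, -0.8, -6.6]
finger_gap: 35.8
finger_force: 30.0
```

Request:
carry_out(
  slide=[
    [0, 0, 0.01],
    [0, 0, 0.02],
    [0, 0, 0.024],
    [0, 0, 0.024],
    [0, 0, 0.024],
    [0, 0, 0.024],
  ],
  dr=[
    [0, 0, 0],
    [0, 0, 0],
    [0, 0, 0],
    [0, 0, 0],
    [0, 0, 0],
    [0, 0, 0],
  ],
  gripper=[30, 30, 30, 30, 30, 30],
)

```text
clock: 4.6
eef_pos: [561.3, 5.5, 243.9]
eef_rot: [-3.141, 0.0, 1.611]
wrist_force: [-6.6, -0.6, -5.8]
finger_gap: 36.0
finger_force: 30.0
```

Run:
```python
from h import *
s=camera("scene")[:,:,::-1]; cv2.imwrite("pics/s1.png",s)
im=cv2.resize(s[100:260,325:445],None,fx=3.7,fy=3.7,interpolation=cv2.INTER_CUBIC)
cv2.imwrite("pics/crop3.png",im)
```

```text
(no output)
```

View pics/crop3.png

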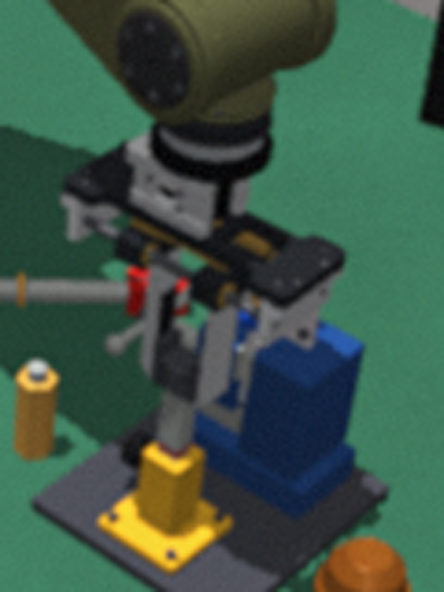

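The gripper holds the fork head raised, and a hint of red shows just above the sleeve at crop (175,448). I'll release it and retreat upward.

Request:
carry_out(
  slide=[
    [0, 0, -0.008],
    [0, 0, -0.01],
    [0, 0, -0.01],
    [0, 0, -0.01],
    [0, 0, -0.01],
    [0, 0, 0.1],
    [0, 0, 0.25],
    [0, 0, 0.3],
    [0, 0, 0.3],
  ],
  dr=[
    [0, 0, 0],
    [0, 0, 0],
    [0, 0, 0],
    [0, 0, 0],
    [0, 0, 0],
    [0, 0, 0],
    [0, 0, 0],
    [0, 0, 0],
    [0, 0, 0],
  ],
  gripper=[30, 100, 100, 100, 100, 100, 100, 100, 100],
)

```text
clock: 5.4
eef_pos: [562.4, 5.5, 322.9]
eef_rot: [3.134, 0.001, 1.611]
wrist_force: [0.5, 0.3, 0.5]
finger_gap: 86.1
finger_force: 0.0
```

Request:
carry_out(
  slide=[
    [-0.2, -0.55, 0],
    [-0.2, -0.55, 0],
    [-0.2, -0.55, 0],
    [-0.2, -0.55, 0],
    [-0.2, -0.55, 0],
    [-0.2, -0.55, 0],
    [-0.2, -0.55, 0],
    [-0.2, -0.55, 0],
  ],
  dr=[
    [0, 0, -0.1164],
    [0, 0, -0.1164],
    [0, 0, -0.1164],
    [0, 0, -0.1164],
    [0, 0, -0.1164],
    [0, 0, -0.1164],
    [0, 0, -0.1164],
    [0, 0, -0.1164],
  ],
  gripper=[80, 60, 60, 60, 60, 60, 60, 60],
)

```text
clock: 6.07
eef_pos: [511.6, -131.9, 318.0]
eef_rot: [-3.141, 0.0, 0.883]
wrist_force: [-0.3, -0.4, -0.6]
finger_gap: 56.2
finger_force: 0.0
```

Request:
carry_out(
  slide=[
    [-0.204, -0.546, 0],
    [-0.204, -0.546, 0],
    [-0.204, -0.546, 0],
    [-0.204, -0.546, 0],
    [-0.204, -0.546, 0],
    [-0.204, -0.546, 0],
    [-0.204, -0.546, 0],
    [-0.204, -0.546, 0],
  ],
  dr=[
    [0, 0, -0.1164],
    [0, 0, -0.1164],
    [0, 0, -0.1164],
    [0, 0, -0.1164],
    [0, 0, -0.1164],
    [0, 0, -0.1164],
    [0, 0, -0.1164],
    [0, 0, -0.1164],
  ],
  gripper=[60, 60, 60, 60, 60, 60, 60, 60],
)

```text
clock: 6.73
eef_pos: [460.7, -268.2, 318.4]
eef_rot: [-3.141, 0.0, 0.155]
wrist_force: [0.3, -1.0, -0.2]
finger_gap: 56.4
finger_force: 0.0
```

Run:
```python
from h import *
s=camera("scene")[:,:,::-1]; cv2.imwrite("pics/s2.png",s); t=camera("top")[:,:,::-1]; cv2.imwrite("pics/t2.png",t)
a=cv2.resize(s[140:290,325:445],(440,550),interpolation=cv2.INTER_CUBIC)
b=cv2.resize(t[130:240,340:410],(350,550),interpolation=cv2.INTER_CUBIC)
cv2.imwrite("pics/crop4.png",np.hstack([a,b])); print(read_state()["eef_pos"])
for n in(4,5,6):print(n,[((proj("scene",fx(0,y,127+10*n))-[325,140])*550/150).round() for y in(-18,18)])
```

```text
[ 460.80063803 -268.07003561  318.48198806]
4 [array([206., 222.]), array([164., 198.])]
5 [array([208., 210.]), array([165., 186.])]
6 [array([209., 199.]), array([167., 175.])]
```

View pics/crop4.png

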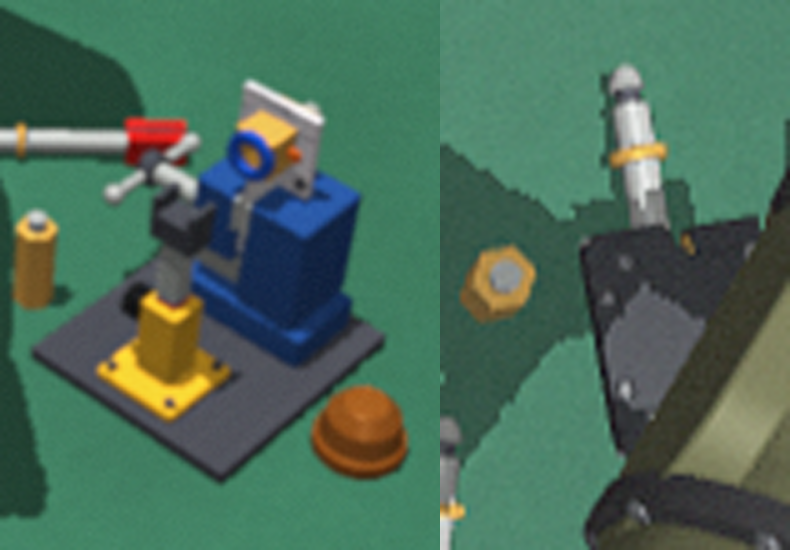

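The left half shows the fork standing on its column with its wall top near (208,205), matching notch five, and a trace of red at the sleeve top (172,300). In the right half, the tube's front end and standoff_a are undisturbed.

Run:
```python
from h import *
s=cv2.imread("pics/s2.png"); h=cv2.cvtColor(s,cv2.COLOR_BGR2HSV)
m=((h[...,0]<6)|(h[...,0]>170))&(h[...,1]>100)
print(np.argwhere(m[195:235,360:385])[:,::-1]+[360,195])
print([proj("scene",fx(-16,-16,87)),proj("scene",fx(0,0,87)),proj("scene",fx(0,0,93))])
```

```text
[[374 222]]
[array([373.47159924, 227.33739491]), array([372.5186549 , 221.31635302]), array([372.72998083, 219.57549214])]
```

Request:
carry_out(
  slide=[
    [0, 0, -0.16],
    [0, 0, -0.32],
    [0, 0, -0.48],
    [0, 0, -0.6],
    [0, 0, -0.7],
    [0, 0, -0.8],
    [0, 0, -0.86],
    [0, 0, -0.874],
    [0, 0, -0.874],
    [0, 0, -0.874],
  ],
  dr=[
    [0, 0, 0],
    [0, 0, 0],
    [0, 0, 0],
    [0, 0, 0],
    [0, 0, 0],
    [0, 0, 0],
    [0, 0, 0],
    [0, 0, 0],
    [0, 0, 0],
    [0, 0, 0],
  ],
  gripper=[60, 60, 60, 60, 60, 60, 60, 60, 60, 60],
)

```text
clock: 7.67
eef_pos: [461.1, -268.5, 101.0]
eef_rot: [3.141, -0.001, 0.15]
wrist_force: [0.0, 0.4, -0.4]
finger_gap: 56.2
finger_force: 0.0
```

Request:
carry_out(
  slide=[
    [0, 0, 0],
    [0, 0, 0],
    [0, 0, 0],
    [0, 0, 0],
    [0, 0, 0],
    [0, 0, 0],
    [0, 0, 0],
    [0, 0, 0],
    [0, 0, 0],
  ],
  dr=[
    [0, 0, 0],
    [0, 0, 0],
    [0, 0, 0],
    [0, 0, 0],
    [0, 0, 0],
    [0, 0, 0],
    [0, 0, 0],
    [0, 0, 0],
    [0, 0, 0],
  ],
  gripper=[45, 38, 34, 30, 25, 20, 20, 20, 20],
  newtons=40,
)

```text
clock: 8.42
eef_pos: [460.7, -268.5, 100.5]
eef_rot: [3.141, -0.0, 0.148]
wrist_force: [-0.9, 0.6, 5.9]
finger_gap: 27.4
finger_force: 40.0
```

Request:
carry_out(
  slide=[
    [0, 0, 0.02],
    [0, 0, 0.06],
    [0, 0, 0.14],
    [0, 0, 0.24],
    [0, 0, 0.36],
    [0, 0, 0.48],
    [0, 0, 0.6],
    [0, 0, 0.72],
    [0, 0, 0.84],
    [0, 0, 0.84],
  ],
  dr=[
    [0, 0, 0],
    [0, 0, 0],
    [0, 0, 0],
    [0, 0, 0],
    [0, 0, 0],
    [0, 0, 0],
    [0, 0, 0],
    [0, 0, 0],
    [0, 0, 0],
    [0, 0, 0],
  ],
  gripper=[20, 20, 20, 20, 20, 20, 20, 20, 20, 20],
)

```text
clock: 9.25
eef_pos: [461.2, -268.9, 316.7]
eef_rot: [3.136, -0.007, 0.148]
wrist_force: [1.1, -0.1, -2.8]
finger_gap: 27.7
finger_force: 40.0
```

Run:
```python
from h import *
s=camera("scene")[:,:,::-1]; cv2.imwrite("pics/s3.png",s); t=camera("top")[:,:,::-1]; cv2.imwrite("pics/t3.png",t)
st=read_state(); print(st["eef_pos"],st["eef_rot"],st["wrist_force"],st["finger_gap"])
T=st["eef_pos"]; d=np.array([np.cos(.149),np.sin(.149),0])
for e in (-35,15,103,146):
    X=T+d*e-[0,0,86]; print(e,X.round(),proj("scene",X).round(1),proj("top",X).round(1))
c=proj("scene",T-[0,0,86]).astype(int); print(c)
a=s[max(c[1]-60,0):c[1]+60,c[0]-30:c[0]+90]; cv2.imwrite("pics/crop5.png",cv2.resize(a,None,fx=4.5,fy=4.5,interpolation=cv2.INTER_CUBIC)); print(max(c[1]-60,0),c[0]-30)
```

```text
[ 460.46258849 -268.35418627  310.8981536 ] [ 3.14055598e+00 -1.11988066e-03  1.48190770e-01] [-1.81696628  1.02492187 -3.21937518] 27.878735927923973
-35 [ 426. -274.  225.] [249.5 202.8] [411.4 215.2]
15 [ 475. -266.  225.] [266.3 212. ] [406.5 188.5]
103 [ 562. -253.  225.] [297.6 229.2] [398.  142.1]
146 [ 605. -247.  225.] [313.7 238.1] [393.9 119.8]
[261 209]
149 231
```

View pics/crop5.png

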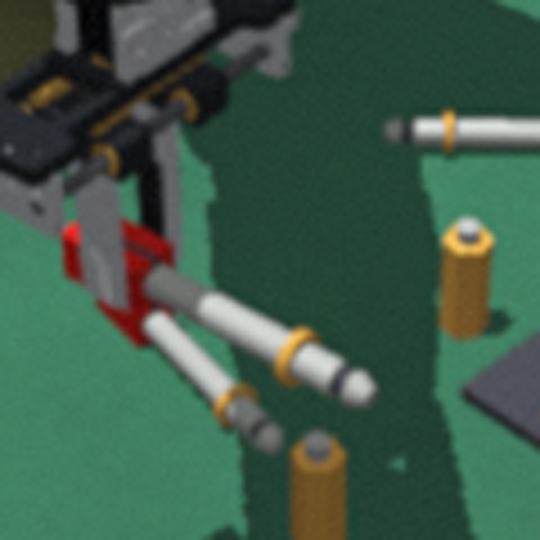

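```bash
cat > cl.py <<'E'
from h import *
from scipy.optimize import least_squares
def centers(img,P0,P1,n,half=9):
    """edge midpoints across the predicted line P0->P1 (pixels)"""
    h=cv2.cvtColor(img,cv2.COLOR_BGR2HSV).astype(int)
    nb=(~((abs(h[...,0]-76)<18)&(h[...,1]>60))).astype(np.float32)
    P0,P1=np.array(P0),np.array(P1); d=(P1-P0)/np.linalg.norm(P1-P0); q=np.array([-d[1],d[0]])
    off=np.arange(-half,half+.01,.25); out=[]
    for a in np.linspace(0,1,n):
        c=P0+a*(P1-P0); pts=(c+off[:,None]*q).astype(np.float32)
        v=cv2.remap(nb,pts[:,0].reshape(-1,1),pts[:,1].reshape(-1,1),cv2.INTER_LINEAR).ravel()>.5
        k=np.argmin(np.where(v,abs(off),99)); 
        if not v[k]: continue
        i=j=k
        while i>0 and v[i-1]: i-=1
        while j<len(v)-1 and v[j+1]: j+=1
        out.append((a,(off[i]+off[j])/2,off[j]-off[i]))
    return np.array(out)
E
python3 - <<'E'
from cl import *
T=np.array([460.46,-268.35,310.9]); d=np.array([np.cos(.148),np.sin(.148),0])
for n,f in (("scene","s3"),("top","t3")):
    im=cv2.imread(f"pics/{f}.png")
    P=[proj(n,T+d*e-[0,0,86]) for e in (40,140)]
    print(n,np.linalg.norm(P[1]-P[0])); print(centers(im,*P,11).round(2).tolist())
E
```

```text
scene 41.65317857941806
[[0.0, -0.75, 8.0], [0.1, -1.25, 8.5], [0.2, -0.75, 8.5], [0.3, -0.62, 9.25], [0.4, -1.0, 9.5], [0.5, -1.0, 12.0], [0.6, -0.62, 13.75], [0.7, -0.88, 9.75], [0.8, -0.62, 9.25], [0.9, -0.88, 7.75], [1.0, -0.62, 7.25]]
top 53.26475570833756
[[0.0, 0.25, 17.5], [0.1, 2.62, 12.75], [0.2, 0.62, 9.25], [0.3, 0.75, 9.0], [0.4, 0.38, 10.25], [0.5, 0.62, 9.25], [0.6, 0.75, 11.5], [0.7, 1.25, 10.5], [0.8, 1.0, 10.0], [0.9, 0.62, 8.75], [1.0, 0.88, 9.75]]
```

Request:
carry_out(
  slide=[
    [0.03, 0.05, 0],
    [0.06, 0.11, 0],
    [0.1, 0.17, 0],
    [0.13, 0.23, 0],
    [0.16, 0.3, 0],
    [0.18, 0.35, 0],
    [0.2, 0.38, 0],
    [0.2, 0.38, 0],
  ],
  dr=[
    [0, 0, 0.018],
    [0, 0, 0.036],
    [0, 0, 0.054],
    [0, 0, 0.07],
    [0, 0, 0.086],
    [0, 0, 0.102],
    [0, 0, 0.1164],
    [0, 0, 0.1164],
  ],
  gripper=[20, 20, 20, 20, 20, 20, 20, 20],
)

```text
clock: 10.02
eef_pos: [510.8, -172.0, 308.4]
eef_rot: [-3.139, 0.001, 0.885]
wrist_force: [-0.8, 0.3, -3.1]
finger_gap: 27.9
finger_force: 40.0
```

Request:
carry_out(
  slide=[
    [0.03, 0.05, 0],
    [0.06, 0.11, 0],
    [0.1, 0.17, 0],
    [0.13, 0.23, 0],
    [0.16, 0.3, 0],
    [0.19, 0.35, 0],
    [0.216, 0.384, 0],
    [0.216, 0.384, 0],
    [0.216, 0.384, 0],
  ],
  dr=[
    [0, 0, 0.018],
    [0, 0, 0.036],
    [0, 0, 0.054],
    [0, 0, 0.07],
    [0, 0, 0.086],
    [0, 0, 0.102],
    [0, 0, 0.1164],
    [0, 0, 0.1164],
    [0, 0, 0.1164],
  ],
  gripper=[20, 20, 20, 20, 20, 20, 20, 20, 20],
)

```text
clock: 10.77
eef_pos: [564.3, -77.8, 309.0]
eef_rot: [-3.14, -0.0, 1.606]
wrist_force: [-0.1, -0.6, -3.0]
finger_gap: 27.6
finger_force: 40.0
```

Run:
```python
from cl import *
s=camera("scene")[:,:,::-1]; cv2.imwrite("pics/s4.png",s); t=camera("top")[:,:,::-1]; cv2.imwrite("pics/t4.png",t)
st=read_state(); print(st["eef_pos"],st["eef_rot"],st["wrist_force"])
T=st["eef_pos"]; y=st["eef_rot"][2]; d=np.array([np.cos(y),np.sin(y),0])
N=T+d*146-[0,0,86]; print("nose pred",N, "fixture x,y",(N-O)@U,(N-O)@W,proj("scene",N),proj("top",N))
a=cv2.resize(s[110:230,310:430],(480,480),interpolation=cv2.INTER_CUBIC)
b=cv2.resize(t[120:200,210:290],(320,320),interpolation=cv2.INTER_CUBIC); b=np.vstack([b,np.zeros((160,320,3),np.uint8)])
cv2.imwrite("pics/crop6.png",np.hstack([a,b]))
```

```text
[564.14325418 -78.29396145 309.57124696] [-3.14051400e+00 -6.62682753e-05  1.60606667e+00] [ 0.24255384  0.33712848 -2.37123061]
nose pred [558.9948512   67.61523616 223.57124696] fixture x,y 62.1777499210498 0.3182952360510996 [393.21427275 167.9809063 ] [226.05608007 146.51578705]
```

View pics/crop6.png

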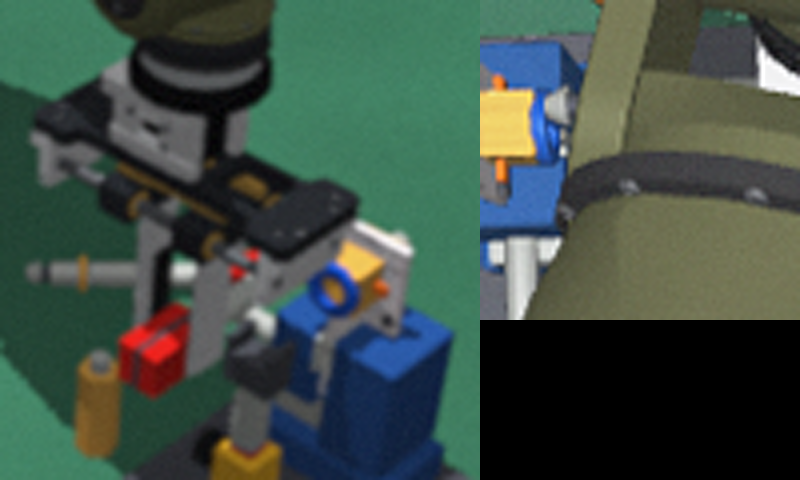

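Run:
```python
from cl import *
T=np.array([564.14,-78.3,309.6]); d=np.array([-.0353,.9994,0])
for e in(-35,15,60,100,146): X=T+d*e-[0,0,86]; print(e,X.round(),((proj("scene",X)-[310,110])*4).round(), proj("top",X).round(1))
print(tri((377,190),(229,145)))
s=cv2.imread("pics/s4.png");t=cv2.imread("pics/t4.png")
cv2.imwrite("pics/crop7.png",np.hstack([cv2.resize(s[150:220,330:410],(640,560),interpolation=cv2.INTER_CUBIC),np.vstack([cv2.resize(t[130:160,215:235],(160,240),interpolation=cv2.INTER_CUBIC),np.zeros((320,160,3),np.uint8)])]))
```

```text
-35 [ 565. -113.  224.] [138. 365.] [323.  141.7]
15 [564. -63. 224.] [195. 326.] [296.2 143. ]
60 [562. -18. 224.] [244. 292.] [272.1 144.2]
100 [561.  22. 224.] [286. 264.] [250.7 145.3]
146 [559.  68. 224.] [333. 232.] [226.1 146.5]
(array([556.74561659,  53.99998096, 168.19725123]), np.float64(49.46357726557704))
```

View pics/crop7.png

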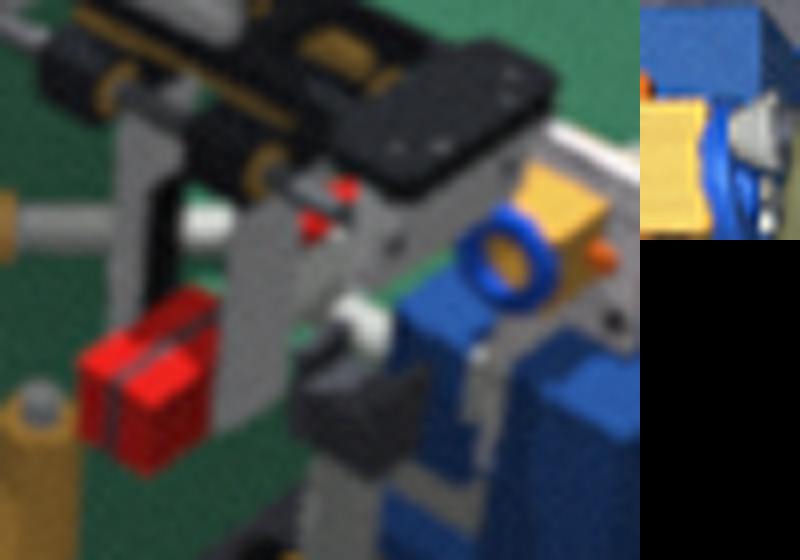

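The white piece behind the fork is the vise bar end. In the top view the tube's nose is at (226.3,146.9), and the kinematics predict (226.1,146.5), so the grip is true. Next I lower it into the fork.

Request:
carry_out(
  slide=[
    [0, 0, -0.03],
    [0, 0, -0.06],
    [0, 0, -0.09],
    [0, 0, -0.12],
    [0, 0, -0.15],
    [0, 0, -0.17],
    [0, 0, -0.18],
    [0, 0, -0.18],
  ],
  dr=[
    [0, 0, 0],
    [0, 0, 0],
    [0, 0, 0],
    [0, 0, 0],
    [0, 0, 0],
    [0, 0, 0],
    [0, 0, 0],
    [0, 0, 0],
  ],
  gripper=[20, 20, 20, 20, 20, 20, 20, 20],
)

```text
clock: 11.53
eef_pos: [564.5, -77.4, 264.5]
eef_rot: [-3.141, -0.0, 1.611]
wrist_force: [-1.5, 0.4, -3.2]
finger_gap: 27.5
finger_force: 40.0
```

Request:
carry_out(
  slide=[
    [0, 0, -0.008],
    [0, 0, -0.014],
    [0, 0, -0.014],
    [0, 0, -0.014],
  ],
  dr=[
    [0, 0, 0],
    [0, 0, 0],
    [0, 0, 0],
    [0, 0, 0],
  ],
  gripper=[20, 20, 20, 20],
)

```text
clock: 11.87
eef_pos: [564.6, -77.4, 261.8]
eef_rot: [3.141, 0.0, 1.611]
wrist_force: [-0.3, 0.1, -3.4]
finger_gap: 27.7
finger_force: 40.0
```

Request:
carry_out(
  slide=[
    [-0.0006, 0.015, 0],
    [-0.0012, 0.03, 0],
    [-0.0018, 0.045, 0],
    [-0.0024, 0.06, 0],
    [-0.0024, 0.06, 0],
  ],
  dr=[
    [0, 0, 0],
    [0, 0, 0],
    [0, 0, 0],
    [0, 0, 0],
    [0, 0, 0],
  ],
  gripper=[20, 20, 20, 20, 20],
)

```text
clock: 12.28
eef_pos: [564.0, -61.6, 261.7]
eef_rot: [3.142, -0.0, 1.612]
wrist_force: [0.3, -0.1, -2.5]
finger_gap: 27.4
finger_force: 40.0
```

Request:
carry_out(
  slide=[
    [-0.0006, 0.015, 0],
    [-0.0012, 0.03, 0],
    [-0.0018, 0.045, 0],
    [-0.0018, 0.045, 0],
  ],
  dr=[
    [0, 0, 0],
    [0, 0, 0],
    [0, 0, 0],
    [0, 0, 0],
  ],
  gripper=[20, 20, 20, 20],
)

```text
clock: 12.62
eef_pos: [563.5, -50.5, 261.7]
eef_rot: [-3.142, -0.0, 1.611]
wrist_force: [-0.8, 0.3, -2.3]
finger_gap: 27.6
finger_force: 40.0
```

Request:
carry_out(
  slide=[
    [-0.0005, 0.012, 0],
    [-0.001, 0.024, 0],
    [-0.0015, 0.036, 0],
    [-0.002, 0.048, 0],
    [-0.002, 0.048, 0],
  ],
  dr=[
    [0, 0, 0],
    [0, 0, 0],
    [0, 0, 0],
    [0, 0, 0],
    [0, 0, 0],
  ],
  gripper=[20, 20, 20, 20, 20],
)

```text
clock: 13.03
eef_pos: [563.1, -39.4, 261.8]
eef_rot: [3.141, 0.001, 1.611]
wrist_force: [1.0, -5.1, -2.9]
finger_gap: 27.9
finger_force: 40.0
```

Request:
carry_out(
  slide=[
    [-0.0002, 0.006, 0],
    [-0.0005, 0.012, 0],
    [-0.0007, 0.018, 0],
    [-0.0007, 0.018, 0],
  ],
  dr=[
    [0, 0, 0],
    [0, 0, 0],
    [0, 0, 0],
    [0, 0, 0],
  ],
  gripper=[20, 20, 20, 20],
)

```text
clock: 13.37
eef_pos: [563.0, -34.8, 261.8]
eef_rot: [3.141, 0.001, 1.611]
wrist_force: [0.9, -3.1, -2.7]
finger_gap: 27.7
finger_force: 40.0
```

Request:
carry_out(
  slide=[
    [-0.0002, 0.005, 0],
    [-0.0003, 0.008, 0],
    [-0.0003, 0.008, 0],
  ],
  dr=[
    [0, 0, 0],
    [0, 0, 0],
    [0, 0, 0],
  ],
  gripper=[20, 20, 20],
)

```text
clock: 13.62
eef_pos: [562.8, -32.8, 261.7]
eef_rot: [3.141, 0.0, 1.611]
wrist_force: [0.2, -4.2, -3.3]
finger_gap: 27.4
finger_force: 40.0
```

Request:
carry_out(
  slide=[
    [-0.0002, 0.004, 0],
    [-0.0002, 0.006, 0],
    [-0.0002, 0.006, 0],
  ],
  dr=[
    [0, 0, 0],
    [0, 0, 0],
    [0, 0, 0],
  ],
  gripper=[20, 20, 20],
)

```text
clock: 13.87
eef_pos: [562.8, -31.3, 261.7]
eef_rot: [3.142, 0.0, 1.611]
wrist_force: [-0.1, -4.0, -2.9]
finger_gap: 27.7
finger_force: 40.0
```

Request:
carry_out(
  slide=[
    [-0.0002, 0.004, 0],
    [-0.0002, 0.006, 0],
    [-0.0002, 0.006, 0],
  ],
  dr=[
    [0, 0, 0],
    [0, 0, 0],
    [0, 0, 0],
  ],
  gripper=[20, 20, 20],
)

```text
clock: 14.12
eef_pos: [562.8, -31.0, 261.8]
eef_rot: [3.141, 0.003, 1.61]
wrist_force: [1.1, -14.8, -2.6]
finger_gap: 27.7
finger_force: 40.0
```

Request:
carry_out(
  slide=[
    [-0.0002, 0.004, 0],
    [-0.0002, 0.006, 0],
    [-0.0002, 0.006, 0],
  ],
  dr=[
    [0, 0, 0],
    [0, 0, 0],
    [0, 0, 0],
  ],
  gripper=[20, 20, 20],
)

```text
clock: 14.37
eef_pos: [562.7, -30.7, 261.9]
eef_rot: [3.141, 0.005, 1.61]
wrist_force: [0.1, -24.5, -2.5]
finger_gap: 27.7
finger_force: 40.0
```

Hard stop reached, so the collar is home. I'll ease back gently to test the lock.

Request:
carry_out(
  slide=[
    [0, -0.006, 0],
    [0, -0.012, 0],
    [0, -0.016, 0],
    [0, -0.016, 0],
  ],
  dr=[
    [0, 0, 0],
    [0, 0, 0],
    [0, 0, 0],
    [0, 0, 0],
  ],
  gripper=[20, 20, 20, 20],
)

```text
clock: 14.7
eef_pos: [562.7, -32.5, 261.6]
eef_rot: [3.142, 0.0, 1.611]
wrist_force: [0.3, -3.6, -3.5]
finger_gap: 27.9
finger_force: 40.0
```

Request:
carry_out(
  slide=[
    [0.0002, -0.004, 0],
    [0.0002, -0.006, 0],
    [0.0002, -0.006, 0],
  ],
  dr=[
    [0, 0, 0],
    [0, 0, 0],
    [0, 0, 0],
  ],
  gripper=[20, 20, 20],
)

```text
clock: 14.95
eef_pos: [562.7, -33.1, 261.5]
eef_rot: [-3.141, -0.001, 1.611]
wrist_force: [1.3, 3.1, -4.1]
finger_gap: 27.9
finger_force: 40.0
```

The lock resists the pull (+3 N), so it is engaged. Releasing.

Request:
carry_out(
  slide=[
    [0, 0.003, -0.002],
    [0, 0.003, -0.003],
    [0, 0.003, -0.003],
    [0, 0.003, -0.003],
    [0, 0.003, -0.003],
    [0, 0.003, -0.003],
    [0, 0.003, 0.06],
    [0, 0.003, 0.16],
    [0, 0.003, 0.3],
    [0, 0.003, 0.4],
  ],
  dr=[
    [0, 0, 0],
    [0, 0, 0],
    [0, 0, 0],
    [0, 0, 0],
    [0, 0, 0],
    [0, 0, 0],
    [0, 0, 0],
    [0, 0, 0],
    [0, 0, 0],
    [0, 0, 0],
  ],
  gripper=[20, 20, 36, 50, 60, 60, 60, 60, 60, 60],
  newtons=15,
)

```text
clock: 15.78
eef_pos: [562.6, -32.9, 364.3]
eef_rot: [3.14, 0.0, 1.611]
wrist_force: [-0.7, 0.7, 1.2]
finger_gap: 56.2
finger_force: 0.0
```

Request:
carry_out(
  slide=[
    [0, -0.15, 0],
    [0, -0.3, 0],
    [0, -0.45, 0],
    [0, -0.6, 0],
    [0, -0.75, 0],
    [0, -0.9, 0],
    [0, -1, 0],
    [0, -1, 0],
  ],
  dr=[
    [0, 0, 0],
    [0, 0, 0],
    [0, 0, 0],
    [0, 0, 0],
    [0, 0, 0],
    [0, 0, 0],
    [0, 0, 0],
    [0, 0, 0],
  ],
  gripper=[60, 60, 60, 60, 60, 60, 60, 60],
)

```text
clock: 16.45
eef_pos: [561.9, -287.3, 360.8]
eef_rot: [-3.141, 0.0, 1.607]
wrist_force: [0.5, -0.5, -0.2]
finger_gap: 56.5
finger_force: 0.0
```

Run:
```python
from cl import *
s=camera("scene")[:,:,::-1]; t=camera("top")[:,:,::-1]
a=cv2.resize(s[150:270,325:445],(400,400),interpolation=cv2.INTER_CUBIC)
b=cv2.resize(t[100:220,190:310],(400,400),interpolation=cv2.INTER_CUBIC)
cv2.imwrite("pics/crop8.png",np.hstack([a,b]))
```

```text
(no output)
```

View pics/crop8.png

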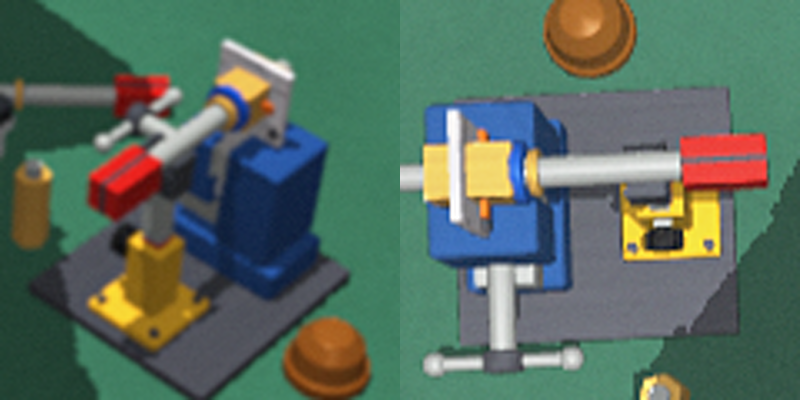

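The tube lies in the raised fork with its collar against the blue ring at (530,170) in the right half. The tabs sit in at (484,135) and (486,207), and the lens, standoff and fixture are undisturbed.

```bash
python3 -c "
from cell import *
print(sign_off())"
```

```text
the job is handed in; nothing more can be done
None
```

The prop is on its fifth notch, and the red-handled tube is locked in the fitting and lying in the fork, released. I saw nothing else disturbed, and the job was handed in at about 16.5 s.

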